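Seat the gas cell and lock it with the captive screw-knob

ROBOT

A 6-joint arm with a two-finger parallel gripper is mounted at the origin on the work surface. World frame = base frame: x ahead of the robot, y to its left, z up, the work surface at z = 0. Lengths are in mm, angles in rad, forces in N, time in s.
With the tool pointing down it reaches from about 275 to 825 mm from the base axis. Payload 4.9 kg.
Tool frame: the origin (TCP) lies between the finger pads; the fingertips stand 19 mm ahead of it and the grasp point (between the pads) is the TCP; z points along the fingers, y is the line along which they close (so a half turn about z gives the same grasp; the last joint's range is limited). The gripper opens to 85 mm and grips with 20 to 120 N. Pads are 22 mm wide; open, the fingers measure 114 mm over their backs; the gripper's body (76 mm by 85 mm) begins 54 mm behind the grasp point. The pads swing forward as they close: fully open they stand 13 mm farther back than shut.
Start: joints at [0.99, 0.326, -0.193, 1.052, 0, 1.437], TCP at [237.642, 496.029, 250.281] pointing down, gripper open.
Joint ranges: [-2.65, 2.65], [-0.97, 1.79], [-1.3, 1.35], [-1.93, 2.1], [-1.47, 1.37], [-3.14, 3.14]. Speed limits (rad/s): [2.57, 2.57, 3.14, 3.14, 3.14, 3.14].

INTERFACE

Orientations are given as a unit quaternion [w, x, y, z].
In Python, from workcell import robot gives the robot as it stands.
- The arm moves only by the tool servo_tool, never from a script. Its argument "motion" is a list of rows, each a list of 5 numbers: the shift along the tool's x, y, z in units of 0.25 m (1.0 is 0.25 m), then the turn about the tool's z in units of 90 degrees (1.0 is 90 degrees), then the opening, from 0 (shut) to 1 (fully open). In form: [[x, y, z, turn, hand], ...]. A call has exactly 10 rows; each row shifts and turns the commanded pose from where the row before left it, along the tool's axes as they then stand; what a row does not reach is not made up. A row lasts 1/10 s, in which the tool goes at most 50 mm and 8.59 degrees, less where a joint would pass 70% of its speed; a pose out of reach is approached as far as the arm can. A call with a number of a shift or a turn outside -1 to 1 is refused whole. A call with a gripper value outside its range is refused whole. The fingers move at their own pace and stop on an object; "force" is the grip in N (left out, the last holds). Time passes only in rows, so rows that do not move let the fingers close, or fill a call up. It gives the time, the measured TCP pose, the force, the opening and the grip force at its end, in the units of the state.
- robot.state(): the state, without advancing time (a new reading comes with each control period).
- robot.snapshot(name): name is "side" or "top"; returns the picture (420x560x3 uint8, red, green, blue); there is no depth.
- robot.camera_model(name): a dict with "fx", "fy", "cx", "cy" (pixels), "extrinsics" (4x4, takes a point from camera to world coordinates). Camera axes: x right, y down, z forward; pixel columns grow to the right and rows downward; lengths in mm; the calibration is good to about 2 mm. A picture is of the moment at which its call begins. camera_model takes no time and is no camera call.
- robot.close_job(): hands the job in; it is judged then, once.
The state is a dict: "clock": time; "joints": joint angles; "joint_vel": joint speeds; "joint_torque": joint torques, N m; "ee_pos": TCP position; "ee_rot": TCP orientation; "force": force on the tool from outside, world axes, zero at the start; "wrist_torque": the same for the moment, N m; "finger_gap": finger opening in mm; "grip_force": force on a finger pad.
Only numpy, scipy, OpenCV 4.12 (cv2) and the standard library are available. Lean on these libraries where they do the work, as an engineer would, in place of code of your own. Each camera call takes 0.05 s, during which the arm holds its last target. There are 200 camera calls.

TASK

Pick up the gas cell (the block with two round windows and a black grip tab), lower it, without dropping it, all the way into the pocket of the cell stage between the two white optics modules, either way round. Then lock it there with the sloping captive knob: push the knob in against its spring and, keeping it pushed, turn it clockwise to its stop, so that it stays in when you let go; never force it round without pushing it in. Leave the other things on the bench where they are, and let go of everything at the end.

Things in the scene. Friction and masses are not known exactly. Their poses are not given: they have to be found in the camera images.
- cell: Gas cell, 0.3 to 0.65 kg, standing on the bench at one of three spots. Aluminium foot 70 (x) by 46 (y), 35 mm high; aluminium body 46 by 46, height 35 to 85 mm, round windows on its +y and -y faces; black grip tab 40 (x) by 16 (y), height 85 to 115 mm: pinch it along y. Origin: centre of the underside, z up. Same after a half turn.
- dock (a point): Centre of the floor of the pocket in the fixed cell stage (place and yaw vary), 20 mm above the bench; the seated cell's origin comes here. x points from the knob to the pocket, y to a white module, z up. The pocket is 76 (x) by 52 (y) mm, so the cell's long side (x) lies along x.
- pocket_rim (a point): Centre of the pocket's mouth, 25 mm above its floor (4 mm chamfer). White modules stand either side: inner faces at y = +-87 mm, tops 40 mm above this point. A dark beam tube, 28 mm across, reaches from each to 60 mm from the centre; its top is 35 mm above this point.
- toe (a point): Lower edge, next to the pocket, of the upright steel clamp toe (9 mm thick, 30 wide, 48 high) that hangs on the knob's strap. With the knob out it is 50 mm above the pocket's floor, just clear of the cell's path in -x; it moves with the push and ends 3 mm above the cell's foot, overlapping it by 3 mm. A cell not fully down blocks it.
- knob_grip (a point): Grip point on the axis of the black knob on the grey sloping boss: 22 mm above its round flange (56 mm across), 8 mm below the top of its grip bar. Axes turn with the knob: z along its axis, out of the boss, leaning 30 deg from vertical to the dock's -x; x along the bar (52 mm), y across it (16 mm thick, 30 high: pinch here). Out, it is 123 mm in -x of dock and 93 mm above it.
- knob_push (a joint): How far the knob is pushed in along its axis, m: 0 out (a spring holds it with 3 N), 0.0165 fully in (9 N). Let go before it is turned, it springs out again.
- knob_turn (a joint): Turn of the knob, rad, growing clockwise seen from outside (looking along -z of knob_grip); stop at 1.5; starts at 0 to 0.3. A wall stops it at about 0.45 (never force it) unless the knob is pushed in by more than 11 mm; beyond, a thread ramp keeps it in and by 1.4 draws it to 14 mm. Friction (0.05 N m) holds it where it is left.
- puck: Bystander: round aluminium alignment puck 68 mm across with a black button top, 81 mm high. Origin at the centre of its underside. May stand at any of the three spots.
- amber: Bystander: amber glass bottle 64 mm across, 130 mm high. Origin at the centre of its underside. May stand at any of the three spots.
- jar: Bystander: white jar, 72 mm across, 80 mm high, to the left. Origin at the centre of its underside.
- driver: Bystander: screwdriver 150 mm long, lying to the left of the stage. Origin near its middle.
- flask: Bystander: clear bottle 76 mm across, 170 mm high, back left. Origin at the centre of its underside.
There are look-alikes about, which are no part of the job. Leave any purple look-alike of the cell alone.

How it is judged (in metres and radians):
On the way, in this order (a step that is already met when the one before it is completed fails the run):
1. the cell sits fully in the pocket, with the knob still out (horizontal distance between cell and dock below 0.005 m and z of cell in the frame of dock below 0.003 m and angle between cell's own z axis and vertical below 0.06 rad and angle between the x axis of cell and the x axis of dock, either way round below 0.12 rad and value of joint knob_push below 0.005 m), for 0.2 s.
2. the knob is pushed in and turned clockwise so that it holds the cell (horizontal distance between cell and dock below 0.005 m and z of cell in the frame of dock below 0.003 m and angle between cell's own z axis and vertical below 0.06 rad and angle between the x axis of cell and the x axis of dock, either way round below 0.12 rad and value of joint knob_turn above 1.2 rad and value of joint knob_push above 0.0115 m), for 0.2 s.
At the end, for the whole second after the job is handed in: The cell stands in the pocket: within 5 mm of its centre, underside within 3 mm of its floor, upright within 0.06 rad, in line within 0.12 rad either way round, at rest; the knob is turned by more than 1.2 rad and stays pushed in by more than 11.5 mm; the fingers touch neither cell nor stage (all of step 2 and contact force between the fingers and stage below 0.1 N and contact force between the fingers and cell below 0.1 N and linear speed of cell below 0.02 m/s).
It fails at once if the knob is forced round while it is not pushed in (turned beyond 0.52 rad at less than 9 mm of push) (value of joint knob_turn above 0.52 rad and value of joint knob_push below 0.009 m).
It fails at once if a bystander is displaced by more than 40 mm (distance of any of puck, amber, jar, driver, flask from where it was at the start of the episode above 0.04 m).
It fails at once if the cell is dropped (moves faster than 0.7 m/s with no finger on it, a fall of some 25 mm) (linear speed of cell above 0.7 m/s and contact force between the fingers and cell below 0.1 N).
It fails at once if the cell is knocked over (angle between cell's own z axis and vertical above 1 rad).
It also fails if it takes over 51 s, if anything falls off the work surface, if the arm or the gripper's body presses on something with over 40 N, if the wrist force passes 120 N, or if a joint passes its speed limit or range.

## Working session

There is one attempt and no reset: what is moved stays moved. The work goes in short steps, Python scripts to look and compute and a tool call to move; the robot and the scene stay as the last step left them, time stands still between calls to the robot, and variables do not carry over. Pictures are saved under pics/ and viewed, at most 10 in all, crops included, and the job is handed in when it is done.

Besides the shell and the picture viewer there is one more tool, called after ">>>" as a command line: name --pt "numbers of a row" for each row, then --argument value for the rest. servo_tool: Moves the arm, as the interface text tells. Its arguments: {"type":"object","properties":{"motion":{"type":"array"},"force":{"type":"number"}},"required":["motion"]}

```bash
mkdir -p pics; ls
python3 - <<'E'
from workcell import robot
import cv2,numpy as np
for n in("side","top"):
    p=robot.snapshot(n); cv2.imwrite(f"pics/{n}0.png",p[:,:,::-1])
    m=robot.camera_model(n); print(n,m["fx"],m["fy"],m["cx"],m["cy"],np.round(m["extrinsics"],3).tolist())
print(robot.state())
E
```

```text
pics
side 462.00453035568955 462.00453035568955 278.8804816360734 203.77571506049887 [[0.696, -0.465, 0.546, -187.862], [-0.718, -0.449, 0.532, -655.603], [-0.002, -0.763, -0.647, 909.259], [0.0, 0.0, 0.0, 1.0]]
top 521.7907276050556 521.7907276050556 283.4862057329576 205.02114436711398 [[-0.084, -0.972, 0.22, 194.735], [-0.997, 0.082, -0.017, 24.071], [-0.001, -0.22, -0.975, 1425.383], [0.0, 0.0, 0.0, 1.0]]
{'clock': 0.1, 'joints': array([ 9.89757454e-01,  3.26905983e-01, -1.93480767e-01,  1.05198592e+00,
        2.63213956e-05,  1.43661341e+00]), 'joint_vel': array([-9.39124589e-04, -9.94126779e-04,  2.81847084e-03, -5.61558298e-04,
        7.54933883e-04,  2.42375888e-05]), 'joint_torque': array([ 1.34802547e-03, -4.44237757e+01,  2.63039124e+01,  7.84775155e-03,
       -7.80082610e-05, -1.69443570e-05]), 'ee_pos': array([237.37846233, 495.598676  , 249.56156526]), 'ee_rot': array([-2.88217092e-04,  2.21573629e-01,  9.75143326e-01, -7.33700618e-04]), 'force': array([ 0.195217  ,  0.43656449, -0.28249192]), 'wrist_torque': array([0.01526535, 0.01962892, 0.00067247]), 'grip_force': 0.0, 'finger_gap': 85.39790403321926}
```

```bash
python3 -c "
import cv2
for n in('side','top'):
    p=cv2.imread(f'pics/{n}0.png'); cv2.imwrite(f'pics/{n}0b.png',cv2.resize(p,(800,600),interpolation=cv2.INTER_CUBIC))"
```

```text
(no output)
```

View pics/side0b.png

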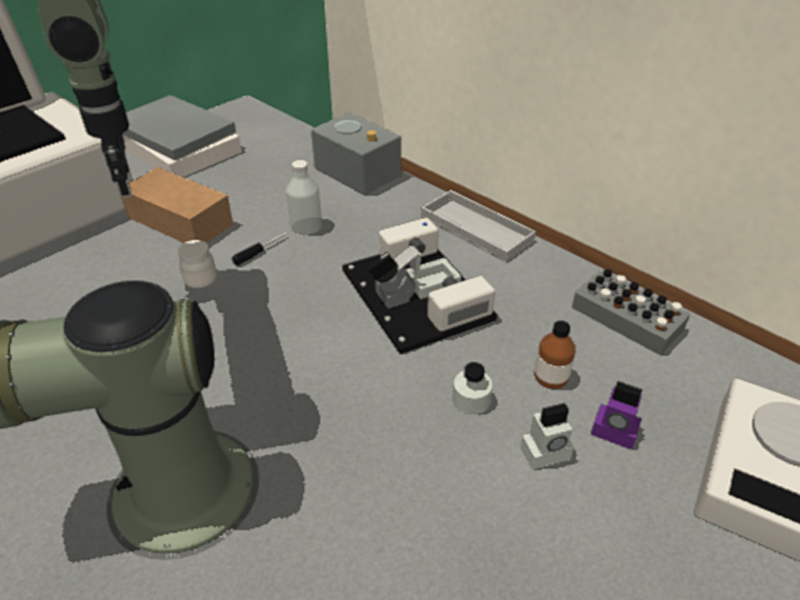

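View pics/top0b.png

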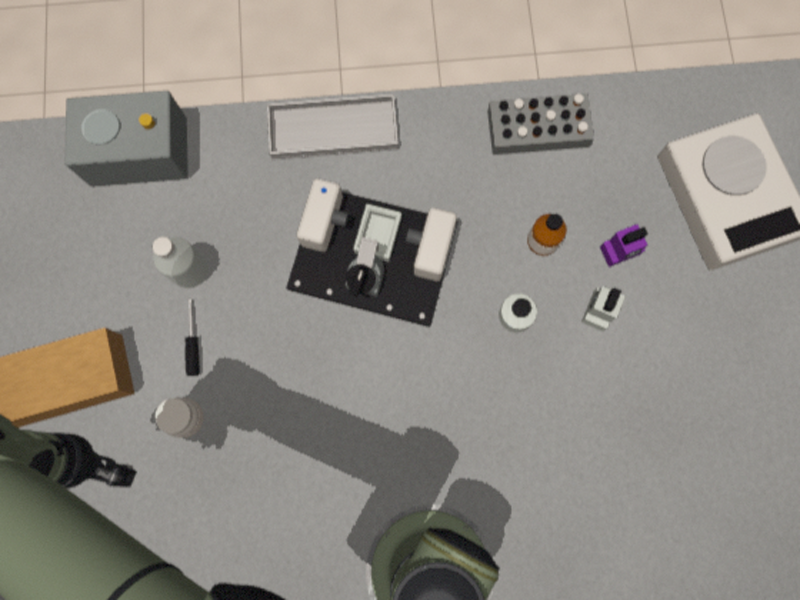

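The side view shows two cell-shaped blocks. The aluminium one is at side (550,437) and top (605,305), both in 800x600 pixels. The purple look-alike is at side (618,415) and top (625,245). The aluminium one, with round windows and a black tab, fits the description. The stage is at top (375,250). I'll enlarge both.

```bash
python3 -c "
import cv2,numpy as np
t=cv2.imread('pics/top0.png');s=cv2.imread('pics/side0.png')
R=lambda p,x,y,w,h,k:cv2.resize(p[y:y+h,x:x+w],None,fx=k,fy=k,interpolation=cv2.INTER_CUBIC)
# cell: top crop x400-450,y190-240 ; side crop x355-415,y275-335 at 8/ 
a=R(t,400,190,50,60,8);b=R(s,357,275,50,60,8)
cv2.imwrite('pics/cell.png',np.hstack([a,b]))
cv2.imwrite('pics/stop.png',R(t,195,120,133,110,6)[:600,:798])
cv2.imwrite('pics/sside.png',R(s,230,145,130,100,6))
"
```

```text
(no output)
```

View pics/cell.png

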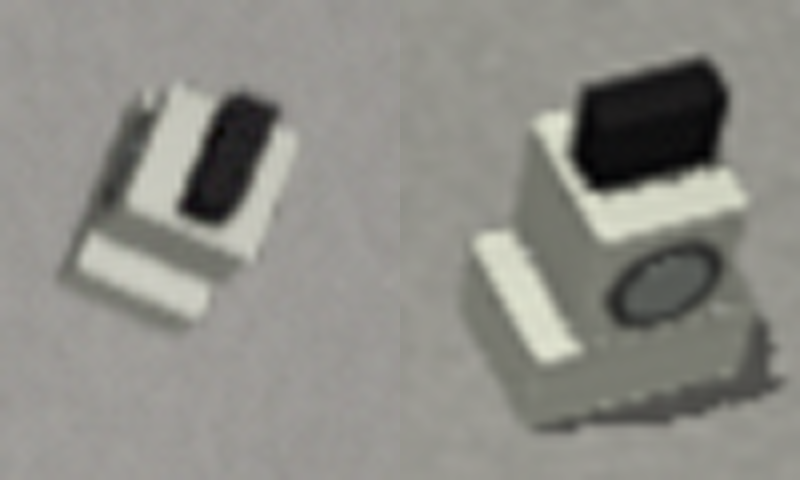

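View pics/stop.png

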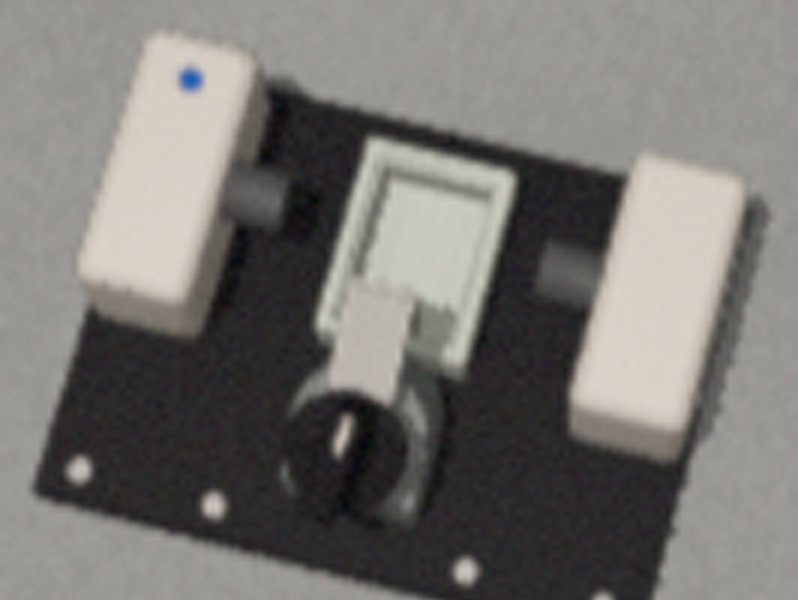

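View pics/sside.png

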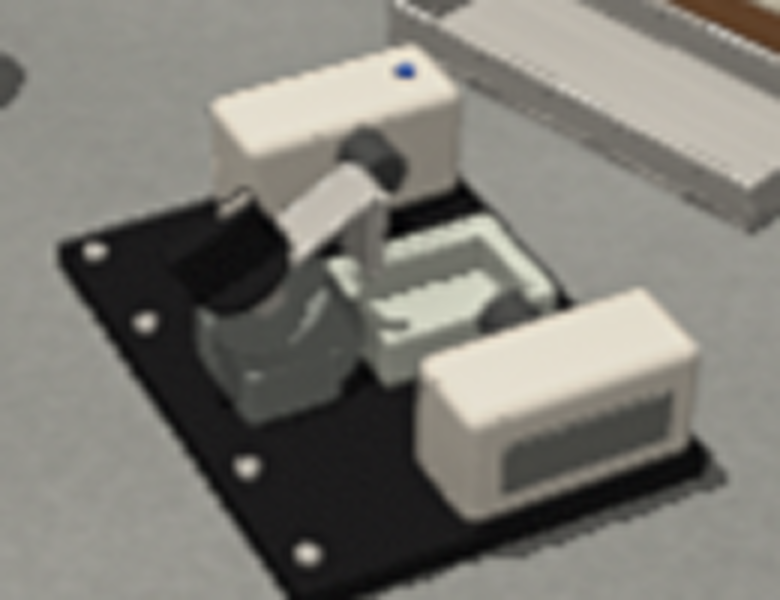

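Confirmed: the crop shows an aluminium block with a round window and a black tab, so it is the cell. Its body-top corners in the crop are at (128,212), (178,83), (298,130) and (252,260). In the stage crop the pocket rim corners are at (370,135), (518,172) and (318,330), and the knob is near (348,450). Next I fit both poses from the two views.

```bash
cat > h.py <<'E'
import numpy as np
from scipy.optimize import least_squares
from workcell import robot
C={n:robot.camera_model(n) for n in("top","side")}
def proj(n,P):
    m=C[n];T=np.linalg.inv(np.array(m["extrinsics"]));p=np.atleast_2d(P)@T[:3,:3].T+T[:3,3]
    return np.c_[m["fx"]*p[:,0]/p[:,2]+m["cx"],m["fy"]*p[:,1]/p[:,2]+m["cy"]]
def orig(uv,x0,y0,k): return (np.array(uv,float)+.5)/k-.5+[x0,y0]
def tri(pt,ps):
    f=lambda X:np.r_[(proj("top",X)-pt).ravel(),(proj("side",X)-ps).ravel()]
    r=least_squares(f,[450,0,50]);return r.x,abs(r.fun).max()
def place(L,q):
    c,s=np.cos(q[3]),np.sin(q[3]);L=np.array(L,float)
    return L@np.array([[c,-s,0],[s,c,0],[0,0,1]]).T+q[:3]
E
cat > m.py <<'E'
from h import *
np.set_printoptions(precision=2,suppress=True)
tl=[(-23,23,85),(23,23,85),(23,-23,85),(-23,-23,85),(-35,23,35),(-35,-23,35),(20,8,115),(20,-8,115),(-20,-8,115),(-20,8,115)]
tp=orig([(128,212),(178,83),(298,130),(252,260),(78,268),(197,320),(233,93),(282,105),(222,225),(180,210)],400,190,8)
sl=[(-23,23,85),(-23,-23,85),(23,-23,85),(-35,23,35),(-35,-23,35),(-35,-23,0),(35,-23,0)]
sp=orig([(135,118),(205,238),(346,198),(74,240),(145,360),(135,428),(354,372)],357,275,8)
f=lambda q:np.r_[(proj("top",place(tl,q))-tp).ravel(),(proj("side",place(sl,q))-sp).ravel()]
r=least_squares(f,[350,-350,0,-.4],loss="soft_l1");print("cell",r.x,f(r.x).reshape(-1,2))
S=lambda u:orig(u,230,145,6);T=lambda u:orig(u,195,120,6)
for nm,a,b in[("dot",(190,78),(404,70)),("b1",(80,470),(95,250)),("b2",(213,505),(145,320)),("b3",(465,570),(247,465)),
 ("rim-++",(370,135),(487,215)),("rim+-",(518,172),(555,295)),("rim-+",(318,330),(330,262)),("knobpointer",(345,432),(236,203))]:
    print(nm,*tri(T(a),S(b)))
def g(q):
    hx,hy=q[4:]; L=[(hx,hy,25),(hx,-hy,25),(-hx,-hy,25),(-hx,hy,25)]
    return np.r_[(proj("top",place(L,q))-T([(370,135),(518,172),(466,380),(317,330)])).ravel(),
     (proj("side",place([L[0],L[1],L[3]],q))-S([(487,215),(555,295),(330,262)])).ravel()]
r=least_squares(g,[550,50,20,-.3,46,34],loss="soft_l1");print("dock",r.x,g(r.x).reshape(-1,2))
# module tops back-projected at z=85 in dock frame
m=C["top"];E=np.array(m["extrinsics"]);q=r.x
for u in[(258,65),(187,305),(640,160),(572,405)]:
    p=T(u);d=E[:3,:3]@[(p[0]-m["cx"])/m["fx"],(p[1]-m["cy"])/m["fy"],1];X=E[:3,3]+d*(85-E[2,3])/d[2]
    c,s=np.cos(q[3]),np.sin(q[3]);print("modedge",(X-q[:3])[:2]@np.array([[c,-s],[s,c]]))
k=place([(-123,0,93)],q);print("knob",k,proj("top",k),proj("side",k))
import cv2
t=cv2.imread('pics/top0.png');s=cv2.imread('pics/side0.png')
R=lambda p,x,y,w,h,k:cv2.resize(p[y:y+h,x:x+w],None,fx=k,fy=k,interpolation=cv2.INTER_CUBIC)
a=np.hstack([R(t,230,175,50,40,8),R(s,252,165,50,40,8)])
a=(255*np.clip(a/130.,0,1)**.45).astype(np.uint8);cv2.imwrite('pics/knob.png',a)
E
python3 m.py
```

```text
cell [ 449.09 -370.13    3.     -0.48] [[-0.75 -0.62]
 [-1.09 -0.27]
 [ 0.46  0.49]
 [ 0.39  0.1 ]
 [-0.51  0.1 ]
 [ 0.69  0.12]
 [ 0.12 -0.96]
 [-0.12 -0.1 ]
 [ 2.21 -1.04]
 [ 1.54 -1.55]
 [-0.85 -0.31]
 [ 0.06  0.43]
 [ 1.14  0.12]
 [-0.67 -0.42]
 [-0.39  0.37]
 [-1.14  1.01]
 [-1.44 -0.02]]
dot [709.5  138.7   88.76] 0.0353662000217696
b1 [548.13 205.92  24.15] 0.061814777756154626
b2 [526.51 145.81  24.51] 0.10949201805678399
b3 [486.2   33.07  24.57] 0.006660356505335585
rim-++ [690.42  61.19  45.76] 0.3213719730130151
rim+- [666.4   -5.39  44.8 ] 0.5741154063024965
rim-+ [599.51  89.92  50.07] 0.693017796455706
knobpointer [527.47  78.75 132.9 ] 0.12793773735859304
dock [632.08  42.82  22.33  -0.34  47.71  35.51] [[ 0.2   0.53]
 [ 0.19  0.59]
 [-0.14 -2.  ]
 [-0.28 -0.07]
 [ 0.27 -0.15]
 [ 0.67 -0.43]
 [-1.37  0.61]]
modedge [55.87 89.04]
modedge [-61.2  88.4]
modedge [ 56.38 -89.77]
modedge [-61.74 -89.15]
knob [[516.26  84.23 115.33]] [[250.62 197.73]] [[264.92 184.33]]
```

View pics/knob.png

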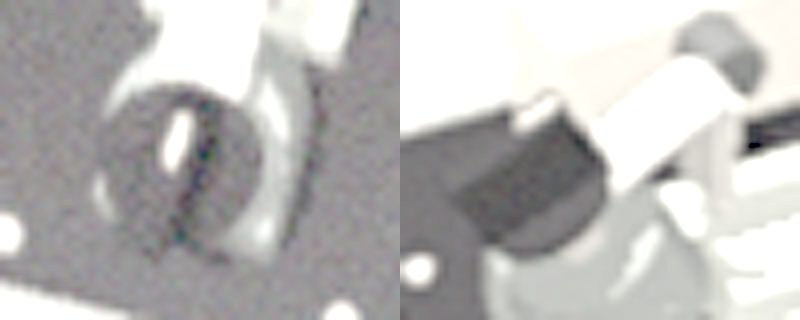

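The crop shows the knob's bar running roughly along the dock x axis, with the white pointer at crop (178,138). I'll refit with z fixed to the known heights and work out the move.

```bash
sed -i 's/^r=least_squares(f,.*/fz=lambda q:f([q[0],q[1],0,q[2]]);rz=least_squares(fz,[450,-370,-.48],loss="soft_l1");print("cellz",rz.x,rz.cost)/; s/^r=least_squares(g,.*/gz=lambda q:g([q[0],q[1],20,*q[2:]]);r=least_squares(gz,[630,43,-.34,47,35],loss="soft_l1");r.x=np.array([r.x[0],r.x[1],20,*r.x[2:]]);print("dockz",r.x,r.cost)/' m.py
python3 m.py | grep -E "cellz|dockz|mod|knob"
python3 - <<'E'
from h import *
# bar/pointer direction: back-project pointer ends onto bar-top plane in dock frame
st=robot.state()
from scipy.spatial.transform import Rotation as Ro
w,x,y,z=st["ee_rot"];M=Ro.from_quat([x,y,z,w]).as_matrix();print(np.round(M,3),st["ee_pos"])
E
```

```text
cellz [ 450.22 -370.16   -0.49] 9.898948506613175
knobpointer [527.47  78.75 132.9 ] 0.12793773735859304
dockz [633.16  43.17  20.    -0.34  47.8   35.62] 3.044868877472065
modedge [55.26 88.16]
modedge [-61.81  87.91]
modedge [ 55.19 -90.65]
modedge [-62.93 -89.64]
knob [[517.2  84.2 113. ]] [[250.66 197.58]] [[265.19 184.84]]
[[-0.902  0.432 -0.001]
 [ 0.432  0.902 -0.001]
 [ 0.    -0.002 -1.   ]] [237.37846233 495.598676   249.56156526]
```

>>> servo_tool --pt "-0.05 -0.06 0 0 1" --pt "-0.113 -0.138 0 0 1" --pt "-0.113 -0.138 0 0 1" --pt "-0.113 -0.138 0 0 1" --pt "-0.113 -0.138 0 0 1" --pt "-0.113 -0.138 0 0 1" --pt "-0.113 -0.138 0 0 1" --pt "-0.113 -0.138 0 0 1" --pt "-0.113 -0.138 0 0 1" --pt "-0.113 -0.138 0 0 1"

```text
clock: 1.1
ee_pos: [337.4, 85.6, 250.3]
ee_rot: [0.0, 0.221, 0.975, 0.0]
force: [0.6, -0.4, 0.9]
finger_gap: 85.3
grip_force: 0.0
```

>>> servo_tool --pt "-0.113 -0.138 0 0 1" --pt "-0.113 -0.138 0 0 1" --pt "-0.113 -0.138 0 0 1" --pt "-0.113 -0.138 0 0 1" --pt "-0.113 -0.138 0 0 1" --pt "-0.113 -0.138 0 0 1" --pt "-0.113 -0.138 0 0 1" --pt "-0.113 -0.138 0 0 1" --pt "-0.113 -0.138 0 0.023 1" --pt "-0.113 -0.138 0 0 1"

```text
clock: 2.1
ee_pos: [441.7, -348.0, 249.8]
ee_rot: [-0.0, 0.24, 0.971, 0.0]
force: [1.0, 0.9, 0.7]
finger_gap: 85.4
grip_force: 0.0
```

>>> servo_tool --pt "-0.069 -0.07 0 0 1" --pt "0 0 0.143 0 1" --pt "0 0 0.143 0 1" --pt "0 0 0.143 0 1" --pt "0 0 0.1 0 1" --pt "0 0 0.043 0 1" --pt "0 0 0 0 1" --pt "0 0 0 0 0.6" --pt "0 0 0 0 0.3" --pt "0 0 0 0 0" --force 50

```text
clock: 3.1
ee_pos: [449.6, -370.6, 108.8]
ee_rot: [0.001, 0.239, 0.971, -0.001]
force: [-0.0, -0.0, -0.0]
finger_gap: 44.1
grip_force: 0.0
```

>>> servo_tool --pt "0 0 0 0 0" --pt "0 0 0 0 0" --pt "0 0 0 0 0" --pt "0 0 0 0 0" --pt "0 0 0 0 0" --pt "0 0 0 0 0" --pt "0 0 0 0 0" --pt "0 0 -0.02 0 0" --pt "0 0 -0.05 0 0" --pt "0 0 -0.05 0 0"

```text
clock: 4.1
ee_pos: [448.4, -369.5, 137.6]
ee_rot: [-0.001, 0.239, 0.971, 0.0]
force: [0.9, -0.3, -3.3]
finger_gap: 14.9
grip_force: 48.6
```

>>> servo_tool --pt "0 0 -0.13 0 0" --pt "0 0 -0.13 0 0" --pt "0 0 -0.13 0 0" --pt "0 0 -0.13 0 0" --pt "0.01 0.1 0 0 0" --pt "0.01 0.15 0 0 0" --pt "0.01 0.15 0 0 0" --pt "0.01 0.15 0 0 0" --pt "0.01 0.15 0 0 0" --pt "0.01 0.15 0 0 0"

```text
clock: 5.1
ee_pos: [534.6, -173.3, 268.3]
ee_rot: [0.0, 0.239, 0.971, -0.0]
force: [0.5, 0.0, -2.0]
finger_gap: 15.2
grip_force: 49.2
```

>>> servo_tool --pt "0.01 0.15 0 0 0" --pt "0.01 0.15 0 0 0" --pt "0.01 0.15 0 0 0" --pt "0.01 0.15 0 0 0" --pt "0.01 0.15 0 0 0" --pt "0.01 0.15 0 0 0" --pt "0.002 0.053 0 -0.045 0" --pt "0 0 0 -0.046 0" --pt "0 0 0 0 0" --pt "0 0 0 0 0"

```text
clock: 6.1
ee_pos: [631.0, 43.4, 267.8]
ee_rot: [0.0, 0.17, 0.985, -0.0]
force: [0.3, 0.0, -2.9]
finger_gap: 15.5
grip_force: 49.4
```

Run:
```python
from h import *
import cv2
print(robot.state()["ee_pos"],robot.state()["ee_rot"])
t=robot.snapshot("top");s=robot.snapshot("side");cv2.imwrite("pics/top1.png",t[:,:,::-1]);cv2.imwrite("pics/side1.png",s[:,:,::-1])
R=lambda p,x,y,w,h,k:cv2.resize(p[y:y+h,x:x+w,::-1],None,fx=k,fy=k,interpolation=cv2.INTER_CUBIC)
cv2.imwrite("pics/v1.png",np.hstack([R(t,215,100,80,120,5),R(s,255,90,80,120,5)]))
```

```text
[631.01441942  43.38313106 267.75319217] [ 8.32569989e-05  1.69976583e-01  9.85448097e-01 -4.36116978e-05]
```

View pics/v1.png

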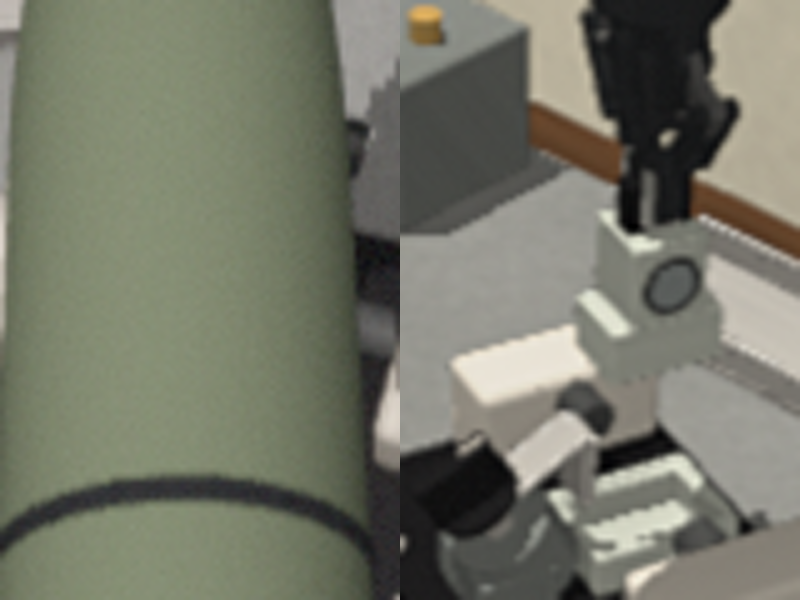

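```bash
cat > m2.py <<'E'
from h import *
np.set_printoptions(precision=2,suppress=True)
sl=[(-23,23,85),(-35,23,35),(-35,-23,35),(-35,-23,0),(35,-23,0),(0,-23,60)]
sp=orig([(198,211),(178,291),(216,340),(216,379),(321,334),(272,286)],255,90,5)
zb=267.75-107.4
f=lambda q:(proj("side",place(sl,[q[0],q[1],zb,q[2]]))-sp).ravel()
r=least_squares(f,[631,43,-.342],loss="soft_l1");print(r.x,f(r.x).reshape(-1,2))
h=lambda q:f([q[0],q[1],-.342]);r=least_squares(h,[631,43],loss="soft_l1");print(r.x)
# pocket from side view only, z fixed, both pictures
S=lambda u:orig(u,230,145,6)
hx,hy=47.8,35.6;L=[(hx,hy,25),(hx,-hy,25),(-hx,hy,25)]
g=lambda q:(proj("side",place(L,[q[0],q[1],20,-.342]))-S([(487,215),(555,295),(330,262)])).ravel()
r=least_squares(g,[631,43]);print("dock side only",r.x,g(r.x))
E
python3 m2.py
```

```text
[635.25  44.91  -0.3 ] [[-0.44 -0.39]
 [-0.51  0.21]
 [ 0.23 -1.36]
 [-0.07  1.33]
 [ 0.35  3.35]
 [ 0.41 -1.73]]
[634.79  43.71]
dock side only [634.79  44.53] [ 0.39 -0.2   0.81 -0.49 -1.2   0.58]
```

>>> servo_tool --pt "0 0 0.04 0 0" --pt "0 0 0.06 0 0" --pt "0 0 0.06 0 0" --pt "0 0 0.06 0 0" --pt "0 0 0.06 0 0" --pt "0 0 0.06 0 0" --pt "0 0 0.04 0 0" --pt "0 0 0.015 0 0" --pt "0 0 0 0 0" --pt "0 0 0 0 0"

```text
clock: 7.2
ee_pos: [631.6, 43.4, 169.2]
ee_rot: [0.001, 0.169, 0.986, 0.0]
force: [0.1, -0.1, -3.0]
finger_gap: 15.2
grip_force: 49.3
```

Run:
```python
from h import *
import cv2
print(robot.state()["ee_pos"],robot.state()["force"])
s=robot.snapshot("side");cv2.imwrite("pics/side2.png",s[:,:,::-1])
cv2.imwrite("pics/v2.png",cv2.resize(s[135:215,268:348,::-1],None,fx=7,fy=7,interpolation=cv2.INTER_CUBIC))
```

```text
[631.58998338  43.41925682 169.16296505] [ 0.09710078 -0.0885053  -3.03504807]
```

View pics/v2.png

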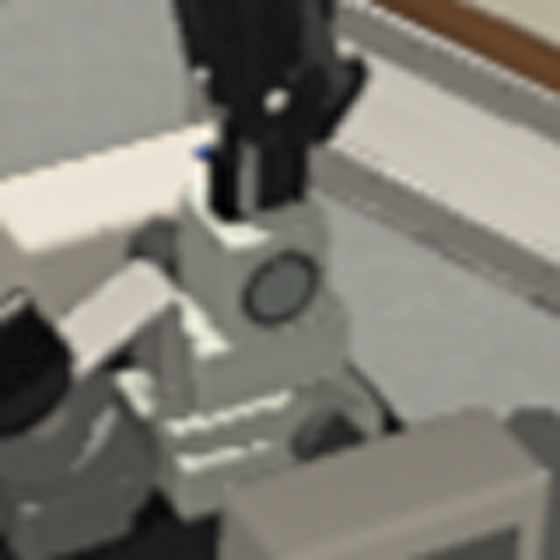

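```bash
cat > m3.py <<'E'
from h import *
np.set_printoptions(precision=1,suppress=True)
sl=[(-23,23,85),(-35,-23,0),(35,-23,0),(0,-23,60)]
sp=orig([(178,199),(194,408),(349,364),(281,288)],268,135,7)
zb=169.2-107.4
f=lambda q:(proj("side",place(sl,[q[0],q[1],zb,-.342]))-sp).ravel()
r=least_squares(f,[631,43],loss="soft_l1");print(r.x,f(r.x).reshape(-1,2))
f1=lambda q:(proj("side",place(sl[3:],[q[0],q[1],zb,-.342]))-sp[3:]).ravel()
print("window only",least_squares(f1,[631,43]).x)
for x,y in[(633.2,43.2),(634.8,44.5)]:
    print((proj("side",place([(-47.8,-35.6,25),(47.8,35.6,25),(-47.8,35.6,25),(47.8,-35.6,25)],[x,y,20,-.342]))+.5-[268,135])*7-.5)
E
python3 m3.py
```

```text
[634.   44.8] [[-0.  -1.9]
 [ 0.8  1.5]
 [-0.4  1.2]
 [-0.3 -1.1]]
window only [630.4  40.8]
[[187.6 478.7]
 [304.9 322.4]
 [110.3 382.8]
 [387.3 413.9]]
[[187.9 475.5]
 [305.  319.5]
 [110.7 379.8]
 [387.3 410.8]]
```

The crop shows the held cell upright over the pocket, its window at (281,288) and the pocket's front rim near (185,472). It agrees with the dock estimate within about 2 mm, so I lower slowly and watch the force.

>>> servo_tool --pt "-0.005 0 0.02 0 0" --pt "0 0 0.02 0 0" --pt "0 0 0.02 0 0" --pt "0 0 0.015 0 0" --pt "0 0 0.015 0 0" --pt "0 0 0.01 0 0" --pt "0 0 0.01 0 0" --pt "0 0 0.01 0 0" --pt "0 0 0 0 0" --pt "0 0 0 0 0"

```text
clock: 8.25
ee_pos: [632.3, 43.2, 138.5]
ee_rot: [-0.0, 0.169, 0.986, 0.0]
force: [-0.1, 0.1, -3.2]
finger_gap: 15.4
grip_force: 49.3
```

>>> servo_tool --pt "0 0 0.01 0 0" --pt "0 0 0.01 0 0" --pt "0 0 0.008 0 0" --pt "0 0 0.006 0 0" --pt "0 0 0.004 0 0" --pt "0 0 0.004 0 0" --pt "0 0 0.004 0 0" --pt "0 0 0 0 0" --pt "0 0 0 0 0" --pt "0 0 0 0 0"

```text
clock: 9.25
ee_pos: [632.5, 43.3, 128.1]
ee_rot: [0.0, 0.169, 0.986, 0.0]
force: [-2.2, 1.7, 6.1]
finger_gap: 15.0
grip_force: 50.6
```

>>> servo_tool --pt "0 0 0 0 0.3" --pt "0 0 0 0 0.5" --pt "0 0 0 0 0.6" --pt "0 0 0 0 0.6" --pt "0 0 0 0 0.6" --pt "0 0 -0.05 0 0.6" --pt "0 0 -0.12 0 0.6" --pt "0 0 -0.12 0 0.6" --pt "0 0 -0.12 0 0.6" --pt "0 0 0 0 0.6"

```text
clock: 10.25
ee_pos: [635.1, 43.0, 235.6]
ee_rot: [0.005, 0.169, 0.986, 0.001]
force: [1.1, 0.1, 0.9]
finger_gap: 51.7
grip_force: 0.0
```

Run:
```python
from h import *
np.set_printoptions(precision=2,suppress=True)
D=np.array([633,43.3,20,-.342])
zk=np.array([-.5,0,.866]);ex=np.array([.866,0,.5]);ey=np.array([0,1,0]);g=np.array([-123,0,93])
for ph in(-.2,-.1,0,.1,.2,.3,.4):
    b=np.cos(ph)*ex-np.sin(ph)*ey
    out=[]
    for n in("top","side"):
        p=proj(n,place([g+8*zk,g+8*zk+20*b],D));d=p[1]-p[0];out+=[np.degrees(np.arctan2(-d[1],d[0]))]
    print(ph,out,np.degrees(np.arctan(.866*np.tan(ph))))
print("obs",np.degrees(np.arctan2(53,17)),np.degrees(np.arctan2(32,43)))
for n,o in(("top",(230,175)),("side",(252,165))):
    print(n,(proj(n,place([g+8*zk,g+8*zk+18*ex,g-22*zk],D))+.5-o)*8-.5)
s=robot.snapshot("top");import cv2
cv2.imwrite("pics/top3.png",s[:,:,::-1])
a=cv2.resize(s[170:220,225:290,::-1],None,fx=10,fy=10,interpolation=cv2.INTER_CUBIC)
s2=robot.snapshot("side");b=cv2.resize(s2[160:210,250:300,::-1],None,fx=10,fy=10,interpolation=cv2.INTER_CUBIC)
cv2.imwrite("pics/side3.png",s2[:,:,::-1])
```

```text
-0.2 [np.float64(89.66206009611264), np.float64(47.17171155691922)] -9.956646107648359
-0.1 [np.float64(83.76647897904559), np.float64(43.188840300399434)] -4.965948001706031
0 [np.float64(77.81305264098886), np.float64(39.23050660545702)] 0.0
0.1 [np.float64(71.81050975722363), np.float64(35.255191230158395)] 4.965948001706031
0.2 [np.float64(65.7700382024952), np.float64(31.220992866607016)] 9.956646107648359
0.3 [np.float64(59.7047983476409), np.float64(27.084716802013773)] 14.996578638708602
0.4 [np.float64(53.62927357143714), np.float64(22.80104880151541)] 20.10964510436904
obs 72.21611155730749 36.656108415966905
top [[163.03 191.13]
 [174.33 138.82]
 [180.41 166.59]]
side [[ 97.31 149.33]
 [137.31 116.67]
 [137.44 195.79]]
```

>>> servo_tool --pt "0.06 0 0 0 0.5" --pt "0.1 0 0 0 0.5" --pt "0.1 0 0 0 0.5" --pt "0.1 0 0 0 0.5" --pt "0.1 0 0 0 0.5" --pt "0.032 0 0 0.05 0.5" --pt "0 0 0.1 0 0.5" --pt "0 0 0.1 0 0.5" --pt "0 0 0 0 0.5" --pt "0 0 0 0 0.5"

```text
clock: 11.35
ee_pos: [515.5, 84.1, 178.9]
ee_rot: [-0.001, 0.208, 0.978, -0.0]
force: [-0.3, -0.3, 0.3]
finger_gap: 43.0
grip_force: 0.0
```

>>> servo_tool --pt "-0.005 0 0.08 0 0.5" --pt "0 0 0.08 0 0.5" --pt "0 0 0.05 0 0.5" --pt "0 0 0.026 0 0.5" --pt "0 0 0 0 0.5" --pt "0 0 0 0 0.3" --pt "0 0 0 0 0.1" --pt "0 0 0 0 0" --pt "0 0 0 0 0" --pt "0 0 0 0 0" --force 40

```text
clock: 12.35
ee_pos: [519.3, 86.8, 121.8]
ee_rot: [0.001, 0.207, 0.978, 0.004]
force: [2.6, 9.5, -0.5]
finger_gap: 15.2
grip_force: 42.5
```

>>> servo_tool --pt "0 0.005 0 0 0" --pt "0 0.004 0 0 0" --pt "-0.006 0.0005 0.0105 0 0" --pt "-0.006 0.0005 0.0105 0 0" --pt "-0.006 0.0005 0.0105 0 0" --pt "-0.006 0.0005 0.0105 0 0" --pt "-0.006 0.0005 0.0105 0 0" --pt "-0.006 0.0005 0.0105 0 0" --pt "0 0 0 0 0" --pt "0 0 0 0 0"

```text
clock: 13.35
ee_pos: [527.2, 84.5, 107.1]
ee_rot: [0.0, 0.207, 0.978, 0.002]
force: [-7.3, 7.8, 18.0]
finger_gap: 15.0
grip_force: 44.5
```

>>> servo_tool --pt "0 0 0 0.04 0" --pt "0 0 0 0.04 0" --pt "0 0 0 0.04 0" --pt "0 0 0 0.04 0" --pt "0 0 0 0.04 0" --pt "0 0 0 0.04 0" --pt "0 0 0 0 0" --pt "0 0 0 0 0" --pt "0 0 0 0 0" --pt "0 0 0 0 0"

```text
clock: 14.35
ee_pos: [527.9, 85.5, 107.7]
ee_rot: [0.0, 0.386, 0.923, 0.004]
force: [-7.1, 7.7, 20.7]
finger_gap: 15.4
grip_force: 95.8
```

>>> servo_tool --pt "0 0 0 0 0" --pt "0 0 0 0.03 0" --pt "0 0 0 0.04 0" --pt "0 0 0 0.04 0" --pt "0 0 0 0.04 0" --pt "0 0 0 0.04 0" --pt "0 0 0 0.04 0" --pt "0 0 0 0 0" --pt "0 0 0 0 0" --pt "0 0 0 0 0" --force 28

```text
clock: 15.35
ee_pos: [528.6, 86.9, 108.8]
ee_rot: [-0.001, 0.544, 0.839, 0.006]
force: [-9.1, 10.3, 26.8]
finger_gap: 15.4
grip_force: 137.2
```

>>> servo_tool --pt "0 0 0 0 0.19" --pt "0 0 0 0 0.2" --pt "0 0 0 0 0.21" --pt "0 0 0 0 0.22" --pt "0 0 0 0.04 0.22" --pt "0 0 0 0.04 0.22" --pt "0 0 0 0.04 0.22" --pt "0 0 0 0.04 0.23" --pt "0 0 0 0 0.23" --pt "0 0 0 0 0.23"

```text
clock: 16.35
ee_pos: [529.1, 85.7, 108.6]
ee_rot: [0.0, 0.646, 0.763, 0.005]
force: [-7.5, 9.9, 24.3]
finger_gap: 20.3
grip_force: 64.5
```

>>> servo_tool --pt "0 0 0 0 0.25" --pt "0 0 0 0.03 0.25" --pt "0 0 0 0.04 0.25" --pt "0 0 0 0.04 0.25" --pt "0 0 0 0.04 0.26" --pt "0 0 0 0.04 0.26" --pt "0 0 0 0.04 0.26" --pt "0 0 0 0.04 0.26" --pt "0 0 0 0.04 0.26" --pt "0 0 0 0 0.26"

```text
clock: 17.35
ee_pos: [529.7, 83.8, 108.4]
ee_rot: [0.001, 0.812, 0.584, 0.003]
force: [-4.7, 4.9, 21.4]
finger_gap: 22.3
grip_force: 45.3
```

```bash
python3 -c "
from workcell import robot
s=robot.state();print(s['wrist_torque'],s['force'],s['ee_pos'],s['joints'])"
```

```text
[1.18159551 0.14772121 0.38097912] [-4.73115133  4.91446112 21.38631958] [529.65442868  83.79430766 108.37266647] [ 0.0180079   0.43586275 -0.42921339  0.69888665  0.00226027  1.91226679]
```

>>> servo_tool --pt "0 0 0 0.03 0.26" --pt "0 0 0 0.03 0.26" --pt "0 0 0 0.03 0.26" --pt "0 0 0 0.02 0.26" --pt "0 0 0 0 0.26" --pt "0 0 0 0 0.26" --pt "0 0 0 0 0.26" --pt "0 0 0 0 0.26" --pt "0 0 0 0 0.26" --pt "0 0 0 0 0.26"

```text
clock: 18.35
ee_pos: [529.5, 83.4, 108.7]
ee_rot: [0.001, 0.858, 0.514, 0.003]
force: [-7.2, 3.4, 24.1]
finger_gap: 22.4
grip_force: 66.9
```

```bash
python3 -c "
from workcell import robot
s=robot.state();print(s['wrist_torque'],s['force'],s['ee_pos'],s['joints'])"
```

```text
[0.68987336 0.33558995 1.77603586] [-7.22233306  3.4204902  24.11010082] [529.54787508  83.40219129 108.69282141] [ 1.81520078e-02  4.35302583e-01 -4.29133254e-01  6.99544273e-01
  6.20597537e-04  2.08039005e+00]
```

>>> servo_tool --pt "0 0 0 0 0.3" --pt "0 0 0 0 0.36" --pt "0 0 -0.01 0 0.42" --pt "0 0 -0.02 0 0.45" --pt "0 0 -0.04 0 0.45" --pt "0 0 -0.1 0 0.45" --pt "0 0 -0.14 0 0.45" --pt "0 0 -0.14 0 0.45" --pt "0 0 -0.14 0 0.45" --pt "0 0 0 0 0.45"

```text
clock: 19.35
ee_pos: [530.1, 82.2, 257.9]
ee_rot: [0.003, 0.859, 0.511, 0.004]
force: [0.3, -0.2, -0.1]
finger_gap: 38.5
grip_force: 0.0
```

>>> servo_tool --pt "0.12 0 0 0 0.45" --pt "0.15 0 0 0 0.45" --pt "0.15 0 0 0 0.45" --pt "0.15 0 0 0 0.45" --pt "0.15 0 0 0 0.45" --pt "0.15 0 0 0 0.45" --pt "0.15 0 0 0 0.45" --pt "0 0 0 0 0.45" --pt "0 0 0 0 0.45" --pt "0 0 0 0 0.45"

```text
clock: 20.35
ee_pos: [648.2, 305.7, 252.0]
ee_rot: [0.0, 0.86, 0.511, -0.001]
force: [-0.5, -0.9, 0.2]
finger_gap: 38.5
grip_force: 0.0
```

Run:
```python
from h import *
import cv2
t=robot.snapshot("top");s=robot.snapshot("side");cv2.imwrite("pics/t4.png",t[:,:,::-1]);cv2.imwrite("pics/s4.png",s[:,:,::-1])
R=lambda p,x,y,w,h,k:cv2.resize(p[y:y+h,x:x+w,::-1],None,fx=k,fy=k,interpolation=cv2.INTER_CUBIC)
a=np.hstack([R(t,225,130,80,100,5),R(s,245,135,80,100,5)])
cv2.imwrite("pics/v4.png",(255*np.clip(a/200.,0,1)**.6).astype(np.uint8))
print(robot.state()["force"],robot.state()["ee_pos"])
```

```text
[0.01051734 0.68398633 0.10097842] [648.30446174 305.54388657 252.69829733]
```

View pics/v4.png

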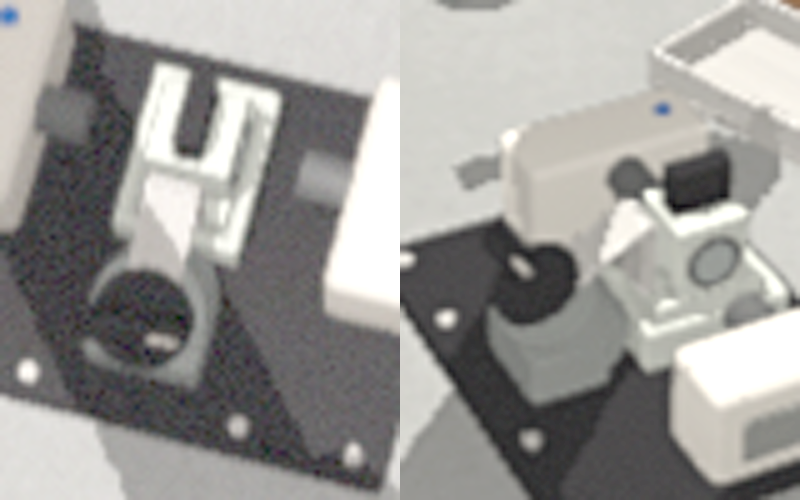

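The final crop shows the cell down in the pocket with the toe over its foot. The knob pointer at crop (162,341) now lies across the dock, about 1.47 rad turned, and the knob has stayed in. The gripper is well clear.

```bash
python3 -c "
from workcell import robot
print(robot.close_job())"
```

```text
the job is handed in; nothing more can be done
None
```

The gas cell is in the pocket and locked, with the knob pushed in and turned to its stop. The gripper is open and clear, no bystander was touched as far as I could tell, and I handed the job in at about 20 s; no verdict was returned.

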